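# Run one sample through the seed divider

## Robot

A 6-joint arm with a two-finger parallel gripper is mounted at the origin on the work surface. World frame = base frame: x ahead of the robot, y to its left, z up, the work surface at z = 0. Lengths are in m, angles in rad, forces in N, time in s.
With the tool pointing down it reaches from about 0.4 to 0.925 m from the base axis. Payload 3.4 kg.
Tool frame: the origin (TCP) lies at the very end of the fingers, on their centre line; the grasp point (between the pads) lies 19 mm behind it; z points along the fingers, y is the line along which they close (so a half turn about z gives the same grasp; the last joint's range is limited). The gripper opens to 85 mm and grips with 20 to 120 N. Pads are 22 mm wide; open, the fingers measure 114 mm over their backs; the gripper's body (76 mm by 85 mm) begins 54 mm behind the grasp point. The pads swing forward as they close: fully open they stand 13 mm farther back than shut.
Start: joints at [1.236, 0.307, 1.506, -0, 1.328, -0.073], TCP at [0.149, 0.555, 0.231] pointing down, gripper open.
Joint ranges: [-3.12, 3.12], [-1.05, 2.28], [0.14, 2.33], [-1.42, 4.57], [0.1, 2.73], [-2.68, 2.68]. Speed limits (rad/s): [2.57, 2.57, 3.14, 3.14, 3.14, 3.14].

## Interface

Orientations are given as [roll, pitch, yaw] about the fixed x, y, z axes, in that order (R = Rz(yaw) Ry(pitch) Rx(roll)).
In Python, from station import ctrl, capture, camera_model, order, cut_out gives the robot as it stands.
- The arm moves only by the shell command python3 -m handwheel 'ROWS' [FORCE]. ROWS is JSON, one flat list of numbers, 5 for each row, row after row: the opening, from -1 (shut) to 1 (fully open), then the shift along the tool's x, y, z in m, then the turn about the tool's z in degrees. A call has 1 to 20 rows; each row is the pose to reach, as a shift and turn from the pose commanded when the call began, along the tool's axes at that moment; what a row does not reach only later rows make up. A row lasts 1/8 s, in which the tool goes at most 62.5 mm and 10.7 degrees, less where a joint would pass 70% of its speed; a pose out of reach is approached as far as the arm can. A call with a gripper value outside its range is refused whole. The fingers move at their own pace and stop on an object; FORCE is the grip in N (left out, the last holds). Time passes only in rows, so rows that repeat a pose let the fingers close. It gives the time, the measured TCP pose, the force, the opening and the grip force at its end, in the units of the state.
- ctrl.get_state(): the state, without advancing time (a new reading comes with each control period).
- capture(name): name is "scene" or "side" or "wrist"; returns the picture (384x512x3 uint8, red, green, blue); there is no depth.
- camera_model(name): a dict with "mtx" (3x3 intrinsics, pixels), "cam_to_world" (4x4, takes a point from camera to world coordinates); the wrist camera has in their place "T_tool_cam" (4x4, takes a point from camera to tool coordinates, whose origin is the TCP and whose axes are the flange's). Camera axes: x right, y down, z forward; pixel columns grow to the right and rows downward; lengths in m; the calibration is good to about 2 mm. A picture is of the moment at which its call begins: read the wrist's pose just before it. camera_model takes no time and is no camera call.
- order.finish_job(): hands the job in; it is judged then, once.
Trained networks look in the newest picture that a camera, given by its name, has taken for a name from the list of things; names that differ only in an ending like _2 or _b are one class to them, and where a whole thing is asked for, a point or a joint stands for the part that bears it (a point fixed in the world has none). Each returns a list of dicts, best first, with "p" (0 to 1); they miss things now and then, are a little off and sometimes report something else, mostly with a low value. They report only what shows in the picture. A call takes as long as a camera call. They do not tell look-alikes from the thing itself.
- cut_out(camera, name): "region" (384x512 bool, what is visible of it) and "extent" ([left, top, right, bottom] in pixels, round what is visible of it).
The state is a dict: "clock": time; "qpos": joint angles; "qvel": joint speeds; "tau": joint torques, N m; "tcp_pos": TCP position; "tool_rot": TCP orientation; "force": force on the tool from outside, world axes, zero at the start; "torque": the same for the moment, N m; "width": finger opening in m; "finger_force": force on a finger pad.
Only numpy, scipy, OpenCV 4.12 (cv2) and the standard library are available. Lean on these libraries where they do the work, as an engineer would, in place of code of your own. Each camera call takes 0.05 s, during which the arm holds its last target. There are 200 camera calls.

## Task

Run one sample through the seed divider: turn its feed handwheel one full turn anticlockwise (seen from above), so that its handle is back where it started. Then press the sloping discharge plunger fully home against its stop without forcing it (stay below 50 N), keep it there for a good second, and let it come all the way back up. Leave the dish under the chute and everything else standing around where it is.

Things in the scene. Friction and masses are not known exactly. Their poses are not given: they have to be found in the camera images.
- press: Seed divider, fixed to the table. White base plate 250 x 560 (along y) x 20 mm; origin on the table under the plunger's face. x points away from the robot at yaw 0. Two posts (x +34 to +70 mm, 47 to 61 mm to either side) carry a bridge (front face x +20 mm, underside z 215 mm) and a hopper up to 410 mm: a gripper pointing straight down does not fit over the plunger.
- plunger_top (a point): Centre of the round flat face of the plunger's black head (48 mm across, 12 mm thick, on a 16 mm steel stem), 150 mm above the table at rest. Its z axis points out of the barrel along the plunger's axis, 40 degrees from vertical and leaning towards the divider's -x (robot) side; the face is pressed along -z. It moves with the head.
- plunger (a joint): Travel of the plunger in m: 0 = up, 0.022 = at its stop. The return spring pushes back with 5 N at rest and about 12 N at the stop. The head is rubber-cushioned: its face gives a further 1 mm per 6 N.
- feed_axis (a point): On the axis of the feed handwheel, level with the top of its disc, 102 mm above the table; the wheel turns about the vertical. The wheel is an aluminium disc 140 mm across and 14 mm thick on a grey drum 110 mm across. It stands either on the left or on the right end of the base plate, 210 mm to the side of the plunger and 15 mm nearer the front.
- feed_handle (a point): Middle of the handle of the feed handwheel: an upright black, freely revolving round grip, 24 mm in diameter, 48 mm tall, from 103 to 151 mm above the table (this point is 127 mm above it), 50 mm from the wheel's axis. It moves with the wheel.
- feed_wheel (a joint): Angle of the feed handwheel in rad: 0 at the start, growing anticlockwise seen from above; a full turn is 6.283. It turns stiffly (about 0.1 N m), stays where it is left, and is stopped at -0.3 and at 7.0.
- blank_base: Fixed pedestal at the other end of the base plate: the same drum and plain disc as the feed drive (140 mm across, top 92 mm above the table), but without a handle. Not used. Origin at the centre of its underside.
- dish: Open white dish, 90 mm across, 16 mm high, loose on the table under the chute at the divider's far (+x) side. Origin at the centre of its underside. It must stay there.
- spout (a point): Point below the lip of the divider's chute, on its far side.
- petri_a: Closed petri dish, 90 mm across, 16 mm high, loose on the table. Origin under its centre. Leave alone.
- petri_b: Another such petri dish. Leave alone.
- petri_small: Small closed petri dish, 56 mm across, 16 mm high, loose on the base plate beside the plunger. Leave alone.
- jar: Closed jar, 48 mm across, 62 mm tall, loose on the base plate behind the posts to one side. Origin under its centre. Leave alone.
- tray: White open tray 150 x 200 x 55 mm, loose on the table. Origin under its centre. Leave alone.
- brush: Brush 170 mm long lying on the table. Leave alone.
Things that resemble listed ones, but are neither listed nor needed, are in the scene too. What is shaped like the dish but orange is not meant.

How it is judged:
By the outcome, as a careful person would: the job done as asked, in the order asked, and still so for the second after the job is handed in, with the robot touching nothing.
It also fails if it takes over 64 s, if anything falls off the work surface, if the arm or the gripper's body presses on something with over 40 N, if the wrist force passes 120 N, or if a joint passes its speed limit or range.

## Working session

There is one attempt and no reset: what is moved stays moved. The work goes in short steps, Python scripts to look and compute and a shell command to move; the robot and the scene stay as the last step left them, time stands still between calls to the robot, and variables do not carry over. Pictures are saved under pics/ and viewed, at most 10 in all, crops included, and the job is handed in when it is done.

```bash
ls; mkdir -p pics
cat > h.py <<'E'
import numpy as np, cv2
from station import ctrl, capture, camera_model, order, cut_out
from scipy.spatial.transform import Rotation as R
def cam(n):
    m=camera_model(n)
    if 'cam_to_world' in m: return m['mtx'],np.array(m['cam_to_world'])
    s=ctrl.get_state();T=np.eye(4);T[:3,3]=s['tcp_pos'];T[:3,:3]=R.from_euler('xyz',s['tool_rot']).as_matrix()
    return m['mtx'],T@np.array(m['T_tool_cam'])
def ray(c,u,v):
    K,T=c;d=T[:3,:3]@np.linalg.inv(K)@[u,v,1];return T[:3,3],d/np.linalg.norm(d)
def atz(c,u,v,z):
    o,d=ray(c,u,v);return o+d*(z-o[2])/d[2]
def tri(obs):
    A=0;b=0
    for c,u,v in obs:
        o,d=ray(c,u,v);P=np.eye(3)-np.outer(d,d);A=A+P;b=b+P@o
    x=np.linalg.solve(A,b);return x,[np.linalg.norm(np.cross(x-ray(c,u,v)[0],ray(c,u,v)[1])) for c,u,v in obs]
def proj(c,p):
    K,T=c;q=np.linalg.inv(T)@np.append(p,1);q=np.array(K)@q[:3];return q[:2]/q[2]
def save(n,im): cv2.imwrite('pics/'+n,im[:,:,::-1])
E
python3 - <<'E'
from h import *
s=ctrl.get_state();print(s)
ims=[]
for n in ['scene','side']:
    im=capture(n);save(n+'0.png',im);c=cam(n);print(n,np.round(c[1],3).tolist())
    for k in ['plunger_top','feed_handle','feed_axis','blank_base','press','dish','jar','petri_small','tray']:
        for r in cut_out(n,k)[:3]:
            ys,xs=np.nonzero(r['region']);print(n,k,round(r['p'],2),np.round(r['extent']).tolist(),round(xs.mean(),1),round(ys.mean(),1),len(xs))
E
```

```text
pics
{'clock': 0.0, 'qpos': array([ 1.23544883e+00,  3.07499997e-01,  1.50769010e+00, -1.79982405e-05,
        1.32844052e+00, -7.34998885e-02]), 'qvel': array([ 0.00135792,  0.00085986,  0.00149708, -0.00106677,  0.00145339,
       -0.00031803]), 'tau': array([ 2.95360451e-04, -4.57565653e+01, -2.51911622e+01, -1.46155562e-04,
        1.35745454e-02,  9.00976659e-06]), 'tcp_pos': array([0.14863797, 0.55470446, 0.23041658]), 'tool_rot': array([-3.13955891e+00, -1.32238897e-04,  2.87974925e+00]), 'force': array([ 0.28664129, -0.0036104 ,  0.8350624 ]), 'torque': array([0.01087787, 0.05155093, 0.03015221]), 'finger_force': 0.0, 'width': 0.08527202293072196}
scene [[-0.24, 0.799, -0.551, 1.364], [0.971, 0.194, -0.141, 0.19], [-0.006, -0.569, -0.822, 1.272], [0.0, 0.0, 0.0, 1.0]]
scene plunger_top 0.24 [239.0, 211.0, 259.0, 235.0] 248.8 223.0 252
scene feed_handle 0.58 [198.0, 167.0, 238.0, 204.0] 217.8 183.9 1196
scene feed_axis 0.66 [201.0, 165.0, 236.0, 208.0] 218.6 187.9 1428
scene blank_base 0.72 [325.0, 178.0, 363.0, 218.0] 342.5 197.0 1505
scene blank_base 0.25 [241.0, 212.0, 256.
[... 774 characters left out ...]
.8 164.4 507
side feed_axis 0.85 [247.0, 154.0, 274.0, 189.0] 258.6 169.2 675
side feed_axis 0.34 [241.0, 120.0, 280.0, 160.0] 261.7 138.1 1074
side blank_base 0.58 [241.0, 232.0, 291.0, 288.0] 265.4 258.5 2110
side press 0.71 [242.0, 235.0, 291.0, 288.0] 265.8 258.7 2039
side press 0.63 [188.0, 110.0, 293.0, 298.0] 236.7 211.2 8901
side dish 0.83 [303.0, 226.0, 330.0, 245.0] 314.8 234.4 518
side dish 0.77 [174.0, 213.0, 204.0, 237.0] 184.9 224.4 330
side dish 0.75 [169.0, 181.0, 197.0, 202.0] 181.3 192.0 364
side jar 0.63 [215.0, 185.0, 229.0, 198.0] 220.6 191.4 148
side petri_small 0.54 [256.0, 228.0, 275.0, 239.0] 266.3 231.4 57
side tray 0.64 [241.0, 119.0, 281.0, 161.0] 261.5 138.0 1122
```

View pics/scene0.png

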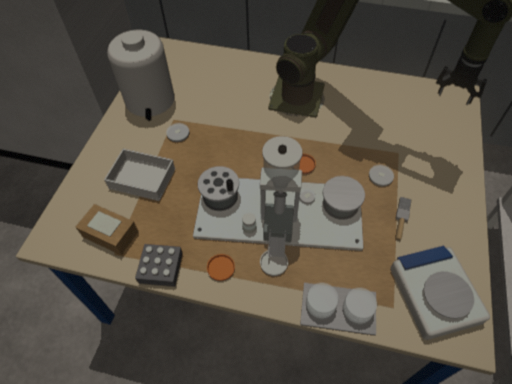

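View pics/side0.png

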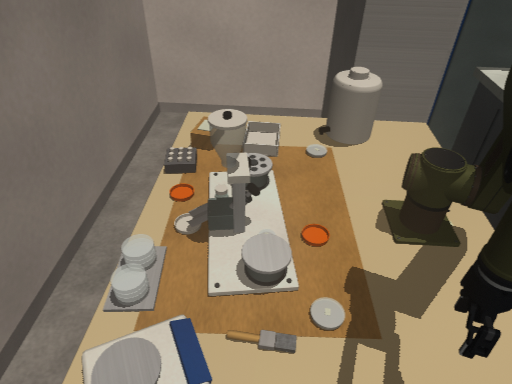

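The feed wheel is at the left in the scene picture (218,185), which is the robot's right (-y). It has a disc with holes and a black handle near (230,185). The blank pedestal is at (342,197), and the plunger is hidden behind the hopper at (282,160). In the side picture the wheel is at (258,165), and black spots near (253,189) could be the plunger head or the handle. I'll enlarge both.

Run:
```python
import cv2,numpy as np
a=cv2.imread('pics/scene0.png')[140:260,190:370];b=cv2.imread('pics/side0.png')[145:300,200:300]
a=cv2.resize(a,None,fx=2.4,fy=2.4,interpolation=2)
b=cv2.resize(b,None,fx=3.6,fy=3.6,interpolation=2)
o=np.zeros((600,800,3),np.uint8);o[:a.shape[0],:a.shape[1]]=a;o[:b.shape[0],435:435+b.shape[1]]=b
cv2.imwrite('pics/crop1.png',o)
```

```text
(no output)
```

View pics/crop1.png

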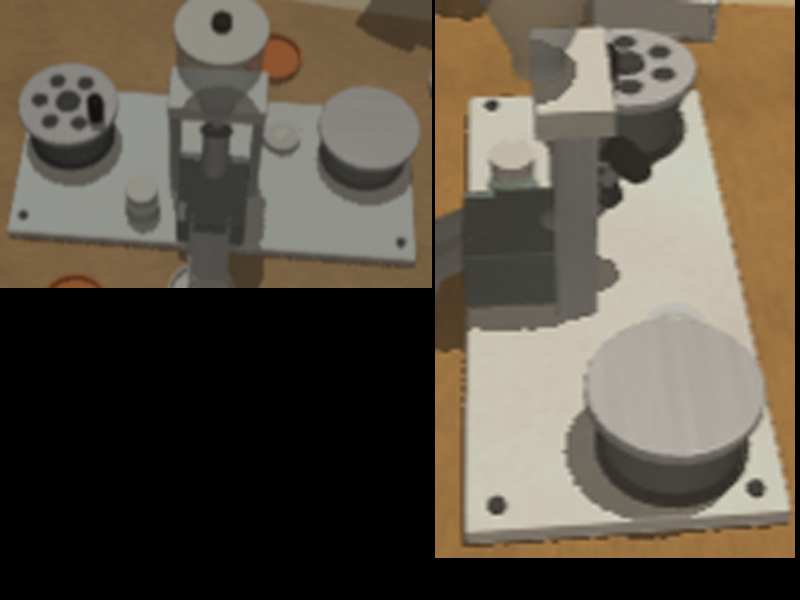

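The crop shows the wheel (holes, black upright handle) at scene (218,183), with the handle at (230,185) on the plunger-facing side. The plain blank disc is at (344,194), and the black plunger head at side (254,189). The wheel with holes and a handle matches the feed wheel, because the blank has neither. The orange dishes are not meant.

Run:
```python
from h import *
S=cam('scene');D=cam('side')
b1=(190+369/2.4,140+131/2.4);b2=(200+239/3.6,145+388/3.6)
print('blank tri',tri([(S,*b1),(D,*b2)]),atz(S,*b1,.092),atz(D,*b2,.092))
w=(190+68/2.4,140+103/2.4);W=atz(S,*w,.102);print('wheel',W)
h=(190+96/2.4,140+108/2.4);H=atz(S,*h,.127);print('handle',H)
B=atz(S,*b1,.092)
B=(B+atz(D,*b2,.092))/2
v=(B-W)[:2];L=np.linalg.norm(v);yaw=np.arctan2(-v[0],v[1]);print('L',L,'yaw',yaw)
ex=np.array([np.cos(yaw),np.sin(yaw)]);o=(B+W)[:2]/2+.015*ex;print('origin',o,'handle rel',H[:2]-W[:2],np.linalg.norm(H[:2]-W[:2]))
p=(200+193/3.6,145+160/3.6);print('head side',p,'atz.15',atz(D,*p,.148), 'pred px',proj(D,np.append(o,.15)))
```

```text
blank tri (array([0.51279572, 0.25706173, 0.08419026]), [np.float64(0.002796987252806614), np.float64(0.0027969872528064333)]) [0.52129504 0.25801352 0.092     ] [0.51083591 0.26139126 0.092     ]
wheel [ 0.58003858 -0.15618198  0.102     ]
handle [ 0.5958646  -0.10927931  0.127     ]
L 0.4207759072031574 yaw 0.15262792746064996
origin [0.56287765 0.05404075] handle rel [0.01582602 0.04690267] 0.04950074143193292
head side (253.61111111111111, 189.44444444444446) atz.15 [0.56077381 0.05570507 0.148     ] pred px [252.98085822 188.5703553 ]
```

Run:
```python
from h import *
m=camera_model('wrist');print(np.round(m['mtx'],1).tolist(),np.round(m['T_tool_cam'],3).tolist())
s=ctrl.get_state();T=R.from_euler('xyz',s['tool_rot']).as_matrix()
for t in [(.42,-.03,.36),(.50,-.15,.36)]:print(np.round(T.T@(np.array(t)-s['tcp_pos']),3))
```

```text
[[294.1, 0.0, 259.5], [0.0, 294.1, 190.2], [0.0, 0.0, 1.0]] [[-0.001, -0.957, -0.289, 0.075], [1.0, -0.001, -0.001, -0.0], [0.001, -0.289, 0.957, -0.143], [0.0, 0.0, 0.0, 1.0]]
[-0.413 -0.495 -0.129]
[-0.522 -0.591 -0.129]
```

```bash
python3 -m handwheel '[1,0,0,-0.13,0, 1,0,0,-0.13,0, 1,-0.1,-0.12,-0.13,0, 1,-0.2,-0.24,-0.13,0, 1,-0.3,-0.36,-0.13,0, 1,-0.3,-0.36,-0.13,0, 1,-0.3,-0.36,-0.13,0, 1,-0.4,-0.48,-0.13,0, 1,-0.52,-0.59,-0.13,0, 1,-0.52,-0.59,-0.13,0, 1,-0.52,-0.59,-0.13,0, 1,-0.52,-0.59,-0.13,0, 1,-0.52,-0.59,-0.13,0, 1,-0.52,-0.59,-0.13,0, 1,-0.52,-0.59,-0.13,0, 1,-0.52,-0.59,-0.13,0]'
python3 - <<'E'
from h import *
s=ctrl.get_state();print(s['clock'],s['tcp_pos'],s['tool_rot'])
c=cam('wrist');im=capture('wrist');save('w1.png',im);np.save('w1c.npy',c[1])
for k in ['feed_axis','feed_handle','plunger_top']:
    for r in cut_out('wrist',k)[:2]:
        ys,xs=np.nonzero(r['region']);print(k,round(r['p'],2),np.round(r['extent']).tolist(),xs.mean(),ys.mean())
for k,p in dict(axis=(.580,-.156,.102),handle=(.596,-.109,.151),head=(.563,.054,.15)).items(): print(k,proj(c,p))
E
```

```text
clock: 3.0
tcp_pos: [0.4995, -0.1516, 0.3605]
tool_rot: [-3.141, -0.001, 2.876]
force: [-0.2, 0.5, -0.3]
width: 0.0858
finger_force: 0.0
3.0 [ 0.49945094 -0.15162582  0.3604841 ] [-3.14124217e+00 -6.53290097e-04  2.87626456e+00]
feed_axis 0.8 [220.0, 160.0, 315.0, 250.0] 267.28150900257214 205.68562446413262
feed_axis 0.2 [40.0, 51.0, 96.0, 112.0] 66.65804002760524 80.0472739820566
feed_handle 0.85 [222.0, 163.0, 314.0, 248.0] 267.6785176257909 206.17610726122325
plunger_top 0.45 [11.0, 173.0, 165.0, 282.0] 89.29123527311674 226.7155480185648
axis [271.61561925 211.38461361]
handle [311.1512181  227.08801864]
head [434.95321267 170.79176964]
```

View pics/w1.png

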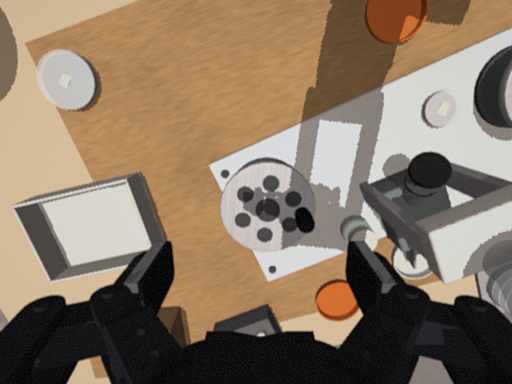

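The wrist picture shows the feed wheel centred near (268,206), with its black handle at (297..314, 207..232). The plunger head's black face is at (430,170), under the bridge and close to the predicted place. The next step is a segmentation and the move above the handle.

```bash
cat > seg.py <<'E'
from h import *
def wheel(im,ext,c,zh=.13):
    l,t,r,b=[int(v) for v in ext]
    reg=cut_out('wrist','feed_axis')
    reg=max(reg,key=lambda q:q['p'])
    cs,_=cv2.findContours(reg['region'].astype(np.uint8),cv2.RETR_EXTERNAL,cv2.CHAIN_APPROX_NONE)
    e=cv2.fitEllipse(cv2.convexHull(max(cs,key=len)));
    m=(im[t:b,l:r].max(2)<22).astype(np.uint8)
    n,lab,st,ce=cv2.connectedComponentsWithStats(m)
    out=[(st[i].tolist(),(ce[i]+[l,t])) for i in range(1,n) if st[i][4]>60]
    return e,out
E
python3 - <<'E'
from seg import *
c=cam('wrist');im=capture('wrist')
e,o=wheel(im,(285,195,325,240),c);print(e)
W=atz(c,*e[0],.102);print('axis',W)
for st,ce in o: print(st,ce,atz(c,*ce,.127)-W,atz(c,*ce,.13))
e,o=wheel(im,(395,140,465,200),c)
for st,ce in o: print('head',st,ce,atz(c,*ce,.15))
E
```

```text
((265.0867614746094, 206.90000915527344), (92.76866912841797, 96.09657287597656), 119.3230972290039)
axis [ 0.5696063  -0.15932841  0.102     ]
[8, 15, 18, 24, 297] [300.93265993 221.02356902] [0.02398806 0.04451019 0.025     ] [ 0.5922593  -0.11493123  0.13      ]
```

```bash
python3 -m handwheel '[1,-0.04,0.03,0.05,0, 1,-0.08,0.06,0.10,0, 1,-0.08,0.06,0.14,0, 1,-0.08,0.06,0.14,0, 1,-0.08,0.06,0.14,0, 1,-0.08,0.06,0.14,0]'
python3 - <<'E'
from h import *
c=cam('wrist');im=capture('wrist');save('w2.png',im)
g=cv2.cvtColor(im,cv2.COLOR_RGB2GRAY)
for k,p in dict(axis=(.58,-.156,.102),top=(.594,-.112,.151),bot=(.594,-.112,.103)).items(): print(k,proj(c,p))
E
```

```text
clock: 4.1
tcp_pos: [0.5922, -0.1124, 0.2245]
tool_rot: [-3.141, 0.005, 2.879]
force: [-0.2, -0.3, -0.8]
width: 0.0857
finger_force: 0.0
axis [211.63552737 183.2419593 ]
top [261.17129226 202.9234568 ]
bot [260.93477068 185.67171287]
```

View pics/w2.png

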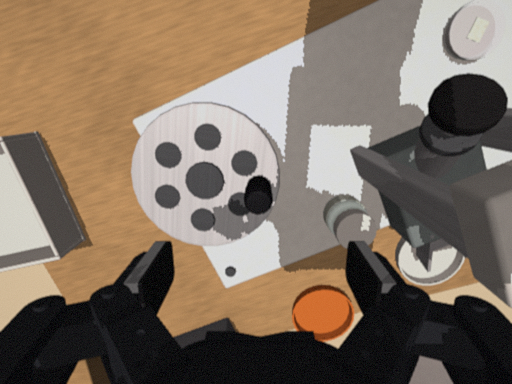

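The handle blob is at (246..272, 177..214). The wheel's six holes are centred on its hub at about (205,180), and the plunger head's face is at (468,103).

Run:
```python
from h import *
c=cam('wrist');im=cv2.imread('pics/w2.png')[:,:,::-1]
def blobs(l,t,r,b,th,lo):
    n,lab,st,ce=cv2.connectedComponentsWithStats((im[t:b,l:r].max(2)<th).astype(np.uint8))
    return [(np.r_[st[i][:2]+[l,t],st[i][2:]].tolist(),ce[i]+[l,t]) for i in range(1,n) if st[i][4]>lo]
for th in (22,100):
  for b in blobs(145,115,275,235,th,150): print(th,b[0],np.round(b[1],1),atz(c,*b[1],.102).round(4))
print('head',blobs(410,60,511,150,40,300))
h=blobs(240,170,280,220,22,150)[0];print(h,atz(c,*h[1],.127),tri([(c,*h[1]),(cam('scene'),230,185)]))
print('hub',atz(c,205,180,.102),'head',atz(c,468,103,.15))
```

```text
22 [245, 177, 27, 31, 340] [258.5 187.1] [ 0.5949 -0.1147  0.102 ]
100 [195, 124, 26, 26, 505] [207.2 136.6] [ 0.5376 -0.1465  0.102 ]
100 [156, 143, 25, 25, 485] [167.8 154.5] [ 0.5436 -0.1861  0.102 ]
100 [232, 151, 25, 24, 466] [243.9 162.6] [ 0.5687 -0.1215  0.102 ]
100 [186, 162, 38, 36, 1067] [204.5 179.7] [ 0.5748 -0.1614  0.102 ]
100 [228, 176, 45, 41, 1259] [252.5 197.9] [ 0.6036 -0.123   0.102 ]
100 [155, 185, 25, 23, 425] [167.1 196.1] [ 0.5809 -0.2006  0.102 ]
100 [191, 209, 25, 21, 403] [202.9 219.2] [ 0.6122 -0.1753  0.102 ]
head [([419, 75, 88, 75, 3932], array([465.05264496, 106.40081384]))]
([245, 177, 27, 31, 340], array([258.50588235, 187.14117647])) [ 0.58774765 -0.11263352  0.127     ] (array([ 0.59005544, -0.11247353,  0.11821937]), [np.float64(0.0008881546401318063), np.float64(0.0008881546401318699)])
hub [ 0.57520253 -0.16100151  0.102     ] head [0.55986567 0.0482728  0.15      ]
```

Run:
```python
from h import *
c=cam('wrist');im=cv2.imread('pics/w2.png')
k=6;l,t=200,120
o=cv2.resize(im[t:t+100,l:l+100],None,fx=k,fy=k,interpolation=cv2.INTER_NEAREST)
A=np.array([.575,-.161]);a=np.linspace(0,6.28,60)
H=np.array([.592,-.114]);print(np.linalg.norm(H-A))
for z,col in((.151,(0,255,255)),(.103,(0,255,0))):
    p=np.array([(proj(c,[H[0]+.012*np.cos(q),H[1]+.012*np.sin(q),z])-[l,t]+.5)*k for q in a]);cv2.polylines(o,[p.astype(int)],True,col,1)
for dz in(.088,.102):
  p=np.array([(proj(c,[A[0]+.07*np.cos(q),A[1]+.07*np.sin(q),dz])-[l,t]+.5)*k for q in a]);cv2.polylines(o,[p.astype(int)],True,(255,0,0),1)
b=np.zeros((600,800,3),np.uint8);b[:,:600]=np.clip(o*1.0,0,255)
f=cv2.resize(im[90:260,120:290],(200,200));b[:200,600:]=f
cv2.imwrite('pics/crop2.png',b)
```

```text
0.0499799959983992
```

View pics/crop2.png

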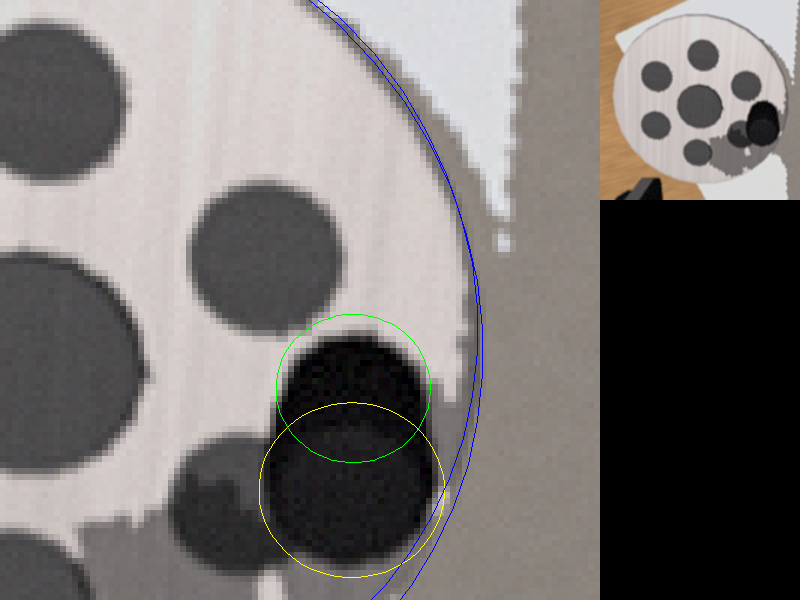

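Overlay check: the predicted handle and disc outlines agree within about 2 px, but the handle looks slightly smaller than drawn. I'll check the height by triangulating the hub and holes between the two wrist views.

Run:
```python
from h import *
K=camera_model('wrist')['mtx'];c1=(K,np.load('w1c.npy'));c2=cam('wrist')
def ce(f,boxes,th,lo):
    im=cv2.imread(f);l,t,r,b=boxes
    n,lab,st,c=cv2.connectedComponentsWithStats((im[t:b,l:r].max(2)<th).astype(np.uint8))
    return [c[i]+[l,t] for i in range(1,n) if lo[0]<st[i][4]<lo[1]]
a=ce('pics/w1.png',(225,165,310,245),100,(80,600));b=ce('pics/w2.png',(145,115,275,235),100,(380,1100))
for q in b:
    X0=atz(c2,*q,.102);p=min(a,key=lambda p:np.linalg.norm(proj(c1,X0)-p));print(q.round(1),p.round(1),[np.round(v,4) for v in tri([(c1,*p),(c2,*q)])])
# handle top circle fit in w2
u=np.array([200+351/6-.5,120+487/6-.5]);print('top',atz(c2,*u,.151),atz(c2,*u,.145),'bot',atz(c2,200+351/6-.5,120+406/6-.5,.103),atz(c2,200+351/6-.5,120+406/6-.5,.098))
```

```text
[207.2 136.6] [270.5 183.1] [array([ 0.5377, -0.1464,  0.1035]), array([0.0003, 0.0003])]
[167.8 154.5] [245.3 194.3] [array([ 0.5435, -0.185 ,  0.1058]), array([0.0003, 0.0003])]
[243.9 162.6] [292.8 198.8] [array([ 0.5688, -0.1216,  0.1029]), array([0.0003, 0.0003])]
[204.5 179.7] [267.2 209.2] [array([ 0.5747, -0.1612,  0.1029]), array([0., 0.])]
[167.1 196.1] [242.3 219.6] [array([ 0.581 , -0.2007,  0.102 ]), array([0.0001, 0.0001])]
[202.9 219.2] [264.4 234.3] [array([ 0.6125, -0.1756,  0.1015]), array([0.0002, 0.0002])]
top [ 0.5913663  -0.11392033  0.151     ] [ 0.59336857 -0.11449882  0.145     ] bot [ 0.59449353 -0.11505034  0.103     ] [ 0.59591769 -0.1154661   0.098     ]
```

The disc height is 0.102–0.103 m, the axis (0.575,-0.161) and the handle (0.593,-0.1145) at radius 50 mm, all as described. I'll go down and grip radially.

```bash
python3 -m handwheel '[1,-0.0015,-0.002,0.05,0, 1,-0.0015,-0.002,0.1,0, 1,-0.0015,-0.002,0.114,0, 1,-0.0015,-0.002,0.114,0, 1,-0.0015,-0.002,0.114,0, -0.3,-0.0015,-0.002,0.114,0, -1,-0.0015,-0.002,0.114,0, -1,-0.0015,-0.002,0.114,0, -1,-0.0015,-0.002,0.114,0, -1,-0.0015,-0.002,0.114,0, -1,-0.0015,-0.002,0.114,0, -1,-0.0015,-0.002,0.114,0]' 40
```

```text
clock: 5.65
tcp_pos: [0.5924, -0.1138, 0.1078]
tool_rot: [3.141, 0.001, 2.88]
force: [-0.4, 3.4, 5.1]
width: 0.0231
finger_force: 39.4
```

```bash
cat > arc.py <<'E'
import sys,numpy as np
a0,r,step,n=map(float,sys.argv[1:5]);psi=2.88
f=lambda a:r*np.array([np.cos(np.radians(a)),np.sin(np.radians(a))])
for i in range(1,int(n)+1):
    d=f(a0+step*i)-f(a0);print(i*step,round(np.cos(psi)*d[0]+np.sin(psi)*d[1],4),round(np.sin(psi)*d[0]-np.cos(psi)*d[1],4))
E
python3 arc.py 69 .05 15 24
```

```text
15.0 0.013 -0.0003
30.0 0.0256 -0.004
45.0 0.0367 -0.0109
60.0 0.0457 -0.0203
75.0 0.0519 -0.0318
90.0 0.055 -0.0445
105.0 0.0546 -0.0575
120.0 0.0509 -0.0701
135.0 0.0441 -0.0812
150.0 0.0346 -0.0902
165.0 0.0232 -0.0964
180.0 0.0105 -0.0995
195.0 -0.0026 -0.0991
210.0 -0.0151 -0.0954
225.0 -0.0262 -0.0886
240.0 -0.0352 -0.0791
255.0 -0.0414 -0.0677
270.0 -0.0445 -0.055
285.0 -0.0441 -0.0419
300.0 -0.0404 -0.0294
315.0 -0.0336 -0.0183
330.0 -0.0242 -0.0093
345.0 -0.0127 -0.003
360.0 0.0 0.0
```

```bash
python3 -m handwheel '[-1,0.013,-0.0003,-0.002,0, -1,0.0256,-0.004,-0.002,0, -1,0.0367,-0.0109,-0.002,0, -1,0.0457,-0.0203,-0.002,0, -1,0.0519,-0.0318,-0.002,0, -1,0.055,-0.0445,-0.002,0, -1,0.055,-0.0445,-0.002,0]' 40; python3 arc.py 159 .05 15 18
```

```text
clock: 6.52
tcp_pos: [0.5266, -0.1449, 0.1081]
tool_rot: [-3.14, -0.001, 2.879]
force: [4.9, -2.7, -19.2]
width: 0.0229
finger_force: 40.8
15.0 -0.0003 -0.013
30.0 -0.004 -0.0256
45.0 -0.0109 -0.0367
60.0 -0.0203 -0.0457
75.0 -0.0318 -0.0519
90.0 -0.0445 -0.055
105.0 -0.0575 -0.0546
120.0 -0.0701 -0.0509
135.0 -0.0812 -0.0441
150.0 -0.0902 -0.0346
165.0 -0.0964 -0.0232
180.0 -0.0995 -0.0105
195.0 -0.0991 0.0026
210.0 -0.0954 0.0151
225.0 -0.0886 0.0262
240.0 -0.0791 0.0352
255.0 -0.0677 0.0414
270.0 -0.055 0.0445
```

```bash
python3 -m handwheel '[-1,-0.0003,-0.013,0.0015,0, -1,-0.004,-0.0256,0.0015,0, -1,-0.0109,-0.0367,0.0015,0, -1,-0.0203,-0.0457,0.0015,0, -1,-0.0318,-0.0519,0.0015,0, -1,-0.0445,-0.055,0.0015,0, -1,-0.0575,-0.0546,0.0015,0, -1,-0.0701,-0.0509,0.0015,0, -1,-0.0812,-0.0441,0.0015,0, -1,-0.0902,-0.0346,0.0015,0, -1,-0.0964,-0.0232,0.0015,0, -1,-0.0995,-0.0105,0.0015,0, -1,-0.0995,-0.0105,0.0015,0]'; python3 arc.py 339 .05 15 6
```

```text
clock: 8.15
tcp_pos: [0.6215, -0.177, 0.1079]
tool_rot: [3.14, -0.0, 2.881]
force: [-3.4, 3.3, -1.6]
width: 0.0227
finger_force: 42.8
15.0 0.0003 0.013
30.0 0.004 0.0256
45.0 0.0109 0.0367
60.0 0.0203 0.0457
75.0 0.0318 0.0519
90.0 0.0445 0.055
```

```bash
python3 -m handwheel '[-1,0.0003,0.013,0,0, -1,0.004,0.0256,0,0, -1,0.0109,0.0367,0,0, -1,0.0203,0.0457,0,0, -1,0.0318,0.0519,0,0, -1,0.0445,0.055,0,0, -1,0.0445,0.055,0,0, -1,0.0445,0.055,0,0]'
```

```text
clock: 9.15
tcp_pos: [0.5914, -0.1134, 0.1079]
tool_rot: [3.141, -0.001, 2.88]
force: [-2.5, 0.5, -2.2]
width: 0.0226
finger_force: 42.6
```

```bash
python3 -m handwheel '[1,0,0,0,0, 1,0,0,0,0, 1,0,0,0,0, 1,0,0,0,0, 1,0.0015,0.002,-0.05,0, 1,0.0015,0.002,-0.1,0, 1,0.0015,0.002,-0.114,0, 1,0.0015,0.002,-0.114,0, 1,0.0015,0.002,-0.114,0, 1,0.0015,0.002,-0.114,0]'
python3 - <<'E'
from h import *
c=cam('wrist');im=capture('wrist');save('w3.png',im);np.save('w3c.npy',c[1]);b=cv2.imread('pics/w2.png')[:,:,::-1]
def f(im,l,t,r,b,th,lo):
    n,lab,st,ce=cv2.connectedComponentsWithStats((im[t:b,l:r].max(2)<th).astype(np.uint8))
    return [(np.r_[st[i][:2]+[l,t],st[i][2:]].tolist(),(ce[i]+[l,t]).round(1).tolist()) for i in range(1,n) if st[i][4]>lo]
for I in (b,im):
    print(f(I,240,150,290,240,22,150)); print([x[1] for x in f(I,140,110,280,240,100,300)])
E
```

```text
clock: 10.4
tcp_pos: [0.5901, -0.1115, 0.2198]
tool_rot: [3.142, -0.004, 2.88]
force: [-0.6, -0.2, -0.6]
width: 0.0852
finger_force: 0.0
[([245, 177, 27, 31, 340], [258.5, 187.1])]
[[207.2, 136.6], [167.8, 154.5], [243.9, 162.6], [204.5, 179.7], [252.5, 197.9], [167.1, 196.1], [202.9, 219.2]]
[([244, 180, 28, 33, 352], [258.5, 191.2])]
[[205.3, 140.9], [166.0, 159.8], [243.0, 166.5], [203.4, 184.8], [252.4, 202.2], [166.0, 201.8], [202.7, 224.6]]
```

The handle is back, with only about 1° (0.02 rad) past a full turn by the hole pattern. Now I'll back off and turn the tool so its closing line runs along the divider's x, for a view of the plunger.

```bash
python3 -m handwheel '[1,0.06,-0.016,-0.03,10, 1,0.115,-0.032,-0.03,20, 1,0.135,-0.037,-0.03,30, 1,0.15,0.02,-0.03,40, 1,0.165,0.07,-0.03,50, 1,0.174,0.106,-0.03,60, 1,0.174,0.106,-0.03,67, 1,0.174,0.106,-0.03,67, 1,0.174,0.106,-0.03,67, 1,0.174,0.106,-0.03,67]'
python3 - <<'E'
from h import *
c=cam('wrist');im=capture('wrist');save('w4.png',im);np.save('w4c.npy',c[1])
print(ctrl.get_state()['qpos'])
for k,p in dict(head=(.560,.0515,.15),head2=(.563,.054,.15)).items(): print(k,proj(c,p))
E
```

```text
clock: 11.7
tcp_pos: [0.4506, 0.035, 0.2516]
tool_rot: [-3.141, -0.0, 1.711]
force: [0.1, 0.3, -0.5]
width: 0.0852
finger_force: 0.0
[-1.58401198e-02  1.16166683e-01  1.71156638e+00 -4.11611299e-05
  1.31416627e+00 -1.55302117e-01]
head [388.35457603 188.70553721]
head2 [392.49448208 186.42054212]
```

View pics/w4.png

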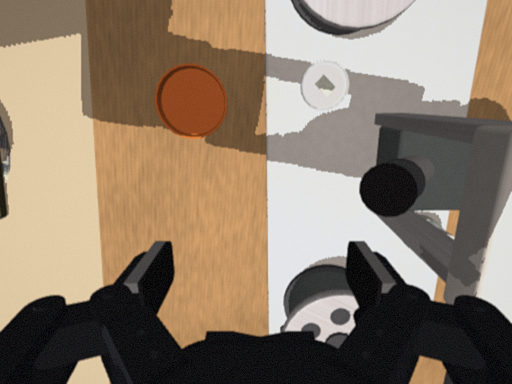

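The plunger's black head is at (361..427, 160..216), with its face centre near (390,190) as predicted. The bridge is to its right, and the orange dish and petri_small are clear. I'll fit its silhouette in two wrist views.

Run:
```python
from h import *
from scipy.optimize import minimize
K=camera_model('wrist')['mtx'];V=[]
for n,box in(('w3',(415,60,511,148)),('w4',(350,145,440,225))):
    im=cv2.imread(f'pics/{n}.png');l,t,r,b=box;m=np.zeros((384,512),np.uint8);m[t:b,l:r]=im[t:b,l:r].max(2)<35
    _,lab,st,ce=cv2.connectedComponentsWithStats(m);i=1+np.argmax(st[1:,4]);print(n,st[i]);V.append(((K,np.load(n+'c.npy')),(lab==i).astype(np.uint8)))
yaw=.140;a=np.linspace(0,6.28,48)
ex=np.array([np.cos(yaw),np.sin(yaw),0]);ey=np.array([-ex[1],ex[0],0]);s,cc=np.sin(np.radians(40)),np.cos(np.radians(40))
n=-s*ex+[0,0,cc];u=cc*ex+np.array([0,0,s])
def sil(c,p,k=8):
    P=[proj(c,p+.024*(np.cos(q)*u+np.sin(q)*ey)-d*n) for q in a for d in(0,.012)]
    m=np.zeros((384,512),np.uint8);cv2.fillConvexPoly(m,cv2.convexHull((np.array(P)*16).round().astype(np.int32)),1,cv2.LINE_8,4);return m
def cost(p,vs): return sum(1-(sil(c,p)&m).sum()/(sil(c,p)|m).sum() for c,m in vs)
for vs in(V,V[1:],V[:1]):
    r=min((minimize(cost,np.array([.56,.0515,.15])+np.array(d),args=(vs,),method='Nelder-Mead',options=dict(initial_simplex=np.array([.56,.0515,.15])+np.array(d)+np.vstack([np.zeros(3),.006*np.eye(3)]))) for d in((0,0,0),(.003,.003,-.004))),key=lambda r:r.fun);print(r.x.round(4),r.fun)
s=ctrl.get_state();print(s['force'],s['tcp_pos'])
```

```text
w3 [ 430   79   80   62 3577]
w4 [ 360  162   58   54 2358]
[0.5593 0.0496 0.1459] 0.2898943127680029
[0.5678 0.0445 0.1296] 0.02308015107007977
[0.5615 0.0611 0.131 ] 0.09320288362512874
[ 0.3603362  -0.50286593 -0.04273732] [0.45060531 0.03505228 0.25166148]
```

```bash
python3 -m handwheel '[1,0,0.023,0.04,0, 1,0,0.046,0.08,0, 1,0,0.046,0.09,0, 1,0,0.046,0.09,0, 1,0,0.046,0.09,0, 1,0,0.046,0.09,0]'
python3 - <<'E'
from h import *
c=cam('wrist');im=capture('wrist');save('w5.png',im);print(ctrl.get_state()['force'])
K,T=c
for p in((.56,.0505,.15),):print(proj(c,p))
E
```

```text
clock: 12.5
tcp_pos: [0.4966, 0.0419, 0.1633]
tool_rot: [3.139, 0.0, 1.71]
force: [0.5, -0.4, 0.1]
width: 0.0855
finger_force: 0.0
[ 1.19878582 -0.28622145 -0.11536744]
[371.24948314 234.27765845]
```

View pics/w5.png

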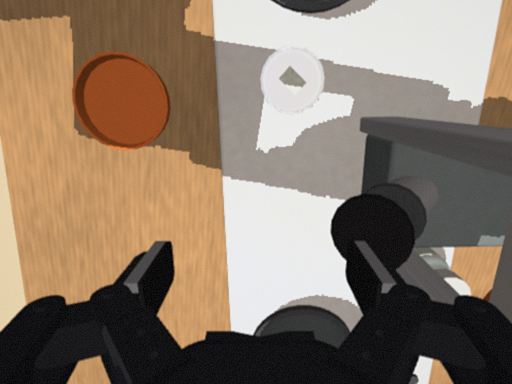

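The open right-hand finger at (350..390, 242..290) stands over the plunger head at (332..414, 195..270), and the tool body is clear of the bridge. I'll go down, then feel along the plunger's axis.

```bash
python3 -m handwheel '[1,0,0,0.012,0, 1,0,0,0.02,0, 1,0,0,0.02,0, 1,0,0.0013,0.0215,0, 1,0,0.0013,0.0215,0, 1,0,0.0013,0.0215,0]'
```

```text
clock: 13.3
tcp_pos: [0.4976, 0.0422, 0.1404]
tool_rot: [3.141, 0.0, 1.71]
force: [0.4, -0.2, -0.0]
width: 0.0852
finger_force: 0.0
```

```bash
python3 -m handwheel '[1,0,0.0013,0.0015,0, 1,0,0.0026,0.0031,0, 1,0,0.0026,0.0031,0]'; python3 -m handwheel '[1,0,0.0013,0.0015,0, 1,0,0.0026,0.0031,0, 1,0,0.0026,0.0031,0]'
```

```text
clock: 13.68
tcp_pos: [0.5001, 0.0426, 0.1371]
tool_rot: [-3.141, -0.0, 1.71]
force: [-0.2, -0.4, 0.3]
width: 0.0856
finger_force: 0.0
clock: 14.05
tcp_pos: [0.5026, 0.0429, 0.1339]
tool_rot: [-3.141, -0.0, 1.71]
force: [0.4, 0.1, 0.6]
width: 0.0856
finger_force: 0.0
```

```bash
python3 -m handwheel '[1,0,-0.003,0.002,0, 1,0,-0.005,0.004,0, 1,0,-0.005,0.004,0]'; python3 -m handwheel '[1,0,0,0.002,0, 1,0,0,0.004,0, 1,0,0,0.004,0]'
```

```text
clock: 14.42
tcp_pos: [0.4971, 0.0422, 0.1299]
tool_rot: [-3.141, -0.0, 1.71]
force: [-0.4, 0.1, -0.3]
width: 0.086
finger_force: 0.0
clock: 14.8
tcp_pos: [0.4979, 0.0422, 0.1264]
tool_rot: [3.141, 0.0, 1.71]
force: [-0.5, 0.0, 4.2]
width: 0.0852
finger_force: 1.6
```

```bash
python3 -m handwheel '[1,0,0.0013,0.0015,0, 1,0,0.0026,0.0031,0, 1,0,0.0039,0.0046,0, 1,0,0.0051,0.0061,0, 1,0,0.0051,0.0061,0]'; python3 -m handwheel '[1,0,0.0013,0.0015,0, 1,0,0.0026,0.0031,0, 1,0,0.0039,0.0046,0, 1,0,0.0051,0.0061,0, 1,0,0.0051,0.0061,0]'
```

```text
clock: 15.42
tcp_pos: [0.5029, 0.043, 0.1204]
tool_rot: [3.141, 0.0, 1.71]
force: [-1.8, 0.5, 7.0]
width: 0.0853
finger_force: 3.0
clock: 16.05
tcp_pos: [0.5078, 0.0437, 0.1145]
tool_rot: [3.141, -0.0, 1.711]
force: [-2.3, 0.2, 7.8]
width: 0.0853
finger_force: 4.1
```

```bash
python3 -m handwheel '[1,0,0.0013,0.0015,0, 1,0,0.0026,0.0031,0, 1,0,0.0039,0.0046,0, 1,0,0.0039,0.0046,0]'; python3 -m handwheel '[1,0,0.0013,0.0015,0, 1,0,0.0013,0.0015,0]';  python3 -m handwheel '[1,0,0.0013,0.0015,0, 1,0,0.0013,0.0015,0]'
```

```text
clock: 16.55
tcp_pos: [0.5088, 0.0439, 0.1097]
tool_rot: [-3.137, -0.0, 1.711]
force: [-9.3, -1.7, 11.7]
width: 0.0851
finger_force: 5.0
clock: 16.8
tcp_pos: [0.5086, 0.0439, 0.108]
tool_rot: [-3.135, -0.0, 1.71]
force: [-12.9, -3.6, 13.6]
width: 0.0855
finger_force: 5.2
clock: 17.05
tcp_pos: [0.5083, 0.0439, 0.1061]
tool_rot: [-3.132, -0.0, 1.71]
force: [-14.7, -2.9, 12.9]
width: 0.0853
finger_force: 5.4
```

The x motion stopped at 0.508, so the gripper's knuckle is touching the bridge lightly (about 10 N). I'll relieve that and press on downwards, watching the force.

```bash
python3 -m handwheel '[1,0,-0.002,0.0005,0, 1,0,-0.004,0.001,0, 1,0,-0.004,0.001,0, 1,0,-0.004,0.001,0]'; python3 -m handwheel '[1,0,0,0.001,0, 1,0,0,0.001,0, 1,0,0,0.001,0]'
python3 - <<'E'
from h import *
c=cam('wrist');im=capture('wrist');save('w6.png',im)
side=capture('side');save('s2.png',side)
a=cv2.resize(im[150:330,290:470],None,fx=2.4,fy=2.4,interpolation=2);b=cv2.resize(side[165:215,225:285],None,fx=6,fy=6,interpolation=2)
o=np.zeros((600,800,3),np.uint8);o[:a.shape[0],:a.shape[1]]=a;o[:b.shape[0],435:435+b.shape[1]]=b;save('crop3.png',np.clip(o*1.5,0,255).astype(np.uint8))
E
```

```text
clock: 17.55
tcp_pos: [0.5087, 0.0439, 0.1058]
tool_rot: [-3.139, -0.0, 1.711]
force: [-4.9, -0.3, 9.9]
width: 0.0858
finger_force: 5.4
clock: 17.92
tcp_pos: [0.5091, 0.0439, 0.105]
tool_rot: [-3.14, 0.0, 1.711]
force: [-6.3, -1.2, 11.0]
width: 0.0854
finger_force: 5.6
```

View pics/crop3.png

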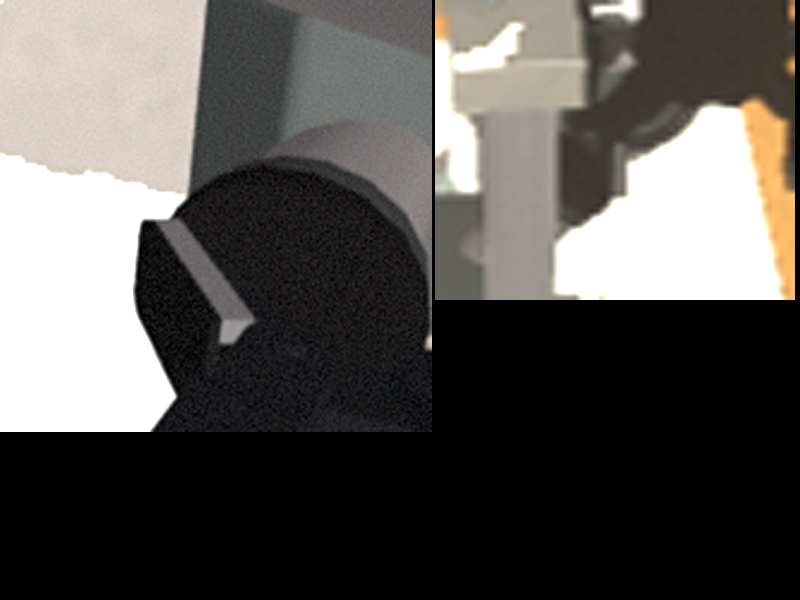

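The finger tip rests on the lower third of the black face (tip at crop (140..180,220), head about (290,290) with radius 140). It is on the face with a few mm to the rim. I'll continue straight down in small steps.

```bash
python3 -m handwheel '[1,0,0,0.001,0, 1,0,0,0.001,0, 1,0,0,0.001,0]';python3 -m handwheel '[1,0,0,0.001,0, 1,0,0,0.001,0, 1,0,0,0.001,0]'
```

```text
clock: 18.4
tcp_pos: [0.5093, 0.0439, 0.1046]
tool_rot: [-3.141, 0.0, 1.71]
force: [-7.4, -1.1, 15.2]
width: 0.0855
finger_force: 6.6
clock: 18.77
tcp_pos: [0.5094, 0.0439, 0.1041]
tool_rot: [3.141, 0.0, 1.71]
force: [-9.8, -1.4, 18.5]
width: 0.0851
finger_force: 7.5
```

It stiffened (about 4 N/mm), so it is at the stop, at about 20 N axial. I'll press slightly more and hold.

```bash
python3 -m handwheel '[1,0,0,0.001,0, 1,0,0,0.0015,0, 1,0,0,0.0015,0, 1,0,0,0.0015,0, 1,0,0,0.0015,0, 1,0,0,0.0015,0, 1,0,0,0.0015,0]'; python3 -m handwheel '[1,0,0,0,0, 1,0,0,0,0, 1,0,0,0,0, 1,0,0,0,0, 1,0,0,0,0, 1,0,0,0,0, 1,0,0,0,0, 1,0,0,0,0]'
```

```text
clock: 19.65
tcp_pos: [0.5096, 0.0439, 0.1033]
tool_rot: [3.14, 0.0, 1.71]
force: [-11.7, -2.4, 22.8]
width: 0.0854
finger_force: 9.2
clock: 20.65
tcp_pos: [0.5096, 0.0439, 0.1033]
tool_rot: [3.14, 0.0, 1.71]
force: [-10.3, -1.5, 22.9]
width: 0.0854
finger_force: 9.2
```

```bash
python3 -m handwheel '[1,0,-0.001,-0.004,0, 1,0,-0.003,-0.008,0, 1,0,-0.006,-0.012,0, 1,0,-0.009,-0.016,0, 1,0,-0.012,-0.02,0, 1,0,-0.015,-0.024,0, 1,0,-0.018,-0.03,0, 1,0,-0.025,-0.04,0, 1,0,-0.035,-0.06,0, 1,0,-0.06,-0.1,0, 1,0,-0.06,-0.146,0, 1,0,-0.06,-0.146,0, 1,0,-0.06,-0.146,0, 1,0,-0.06,-0.146,0, 1,0,-0.06,-0.146,0]'
python3 - <<'E'
from h import *
c=cam('wrist');im=capture('wrist');save('w7.png',im);side=capture('side');save('s3.png',side)
K=camera_model('wrist')['mtx'];m=im[140:230,345:445].max(2)<35
_,lab,st,ce=cv2.connectedComponentsWithStats(m.astype(np.uint8));i=1+np.argmax(st[1:,4]);print(st[i],ce[i]+[345,140])
im4=cv2.imread('pics/w4.png');m=im4[140:230,345:445].max(2)<35
_,lab,st,ce=cv2.connectedComponentsWithStats(m.astype(np.uint8));i=1+np.argmax(st[1:,4]);u4=ce[i]+[345,140];print(st[i],u4)
c4=(K,np.load('w4c.npy'));X=atz(c4,*u4,.148);print('expected now',proj(c,X))
for z in(0,.0169):pass
print('if down',proj(c,X+[.014,.002,-.0169]))
s0=cv2.imread('pics/side0.png')[:,:,::-1].astype(int);d=np.abs(side.astype(int)-s0).max(2)>40
n,l,st,ce=cv2.connectedComponentsWithStats(d[:,:400].astype(np.uint8));print([st[k].tolist() for k in range(1,n) if st[k][4]>10])
sc=capture('scene');s0=cv2.imread('pics/scene0.png')[:,:,::-1].astype(int);d=np.abs(sc.astype(int)-s0).max(2)>40
n,l,st,ce=cv2.connectedComponentsWithStats(d.astype(np.uint8));print([st[k].tolist() for k in range(1,n) if st[k][4]>10])
E
```

```text
clock: 22.52
tcp_pos: [0.4501, 0.0357, 0.2456]
tool_rot: [-3.139, -0.0, 1.71]
force: [-0.1, 0.6, -0.6]
width: 0.0855
finger_force: 0.0
[  18   25   59   55 2480] [392.10887097 191.98870968]
[  15   22   58   54 2358] [388.58184902 189.15860899]
expected now [392.17133083 192.03551391]
if down [399.76870034 186.50504375]
[[267, 0, 71, 160, 5393], [358, 0, 42, 44, 1463], [306, 154, 5, 6, 14], [247, 167, 4, 9, 24], [375, 209, 13, 24, 182], [228, 215, 172, 169, 8487]]
[[448, 0, 64, 20, 881], [274, 55, 7, 31, 90], [315, 62, 31, 22, 548], [315, 79, 148, 114, 3352], [436, 79, 44, 26, 368], [276, 93, 5, 5, 12], [275, 99, 5, 9, 31], [299, 105, 50, 87, 1718], [279, 112, 13, 25, 235], [293, 118, 11, 5, 37], [299, 157, 15, 15, 171], [286, 192, 9, 14, 109], [298, 205, 13, 22, 204]]
```

```bash
python3 -c "
from station import order
print(order.finish_job())"
```

```text
the job is handed in; nothing more can be done
None
```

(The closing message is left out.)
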